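# Finish a pinwheel layer of fittings trays against a sprung gate

## Task

Finish the pinwheel layer on the small lift table: lay the three loose full-length trays flat beside the one already in the corner, each turned a quarter from the last round the empty middle, every tray snug against its neighbours and the fences. The deck's height is not known: feel for it and set each tray down gently, neither dropped nor pressed hard. The sprung gate reaches a little into one place: push it back with that tray, short of its end stop, so that it finally clamps the layer at the full-layer mark; leave the short tray and the other things on the bench where they are.

Things in the scene. Friction and masses are not known exactly. Their poses are not given: they have to be found in the camera images.
- pallet: steel base, fixed on the bench, of a low lift table with a wooden deck, 250 (its x, -95 to 155) x 200 (y). The deck's top stands 30 to 60 above the bench, set anew each time and not reported: feel for it or look. It does not sink under hand loads. Origin: on the bench under the centre of the 160 x 160 layer. On the deck: fences 30 high, inner faces at x = -80 and y = -80, and a laid tray
- place_B (a point): point below the centre of tray place B: pallet (50, -30); tray along the pallet's y, against the fence y = -80 and the end of the laid tray A. Only its x, y count: its height is not the deck's. A, fixed in the fence corner at pallet (-30, -50) along x, is a tray like tray_1. Layer: pinwheel round an empty 40 x 40 middle
- place_C (a point): point below the centre of tray place C: pallet (30, 50); tray along the pallet's x, its long side against the end of B, one end against the side of D, the other end pressed by the sprung gate, whose spring housing stands on the deck at x 117 to 151, y 25 to 75, 55 high. Only x, y count
- place_D (a point): point below the centre of tray place D: pallet (-50, 30); tray along the pallet's y, against the fence x = -80 and the long side of the laid tray A. Only x, y count
- gate (a joint): upright sprung steel plate sliding along pallet +x, 46 wide (pallet y 27 to 73), 74 high over the deck. In m: 0 closed, inner face at pallet x = 70, 10 into place C; 0.010 full-layer mark (middle of three); 0.026 end stop. Takes 3.5 N to start, 6 N at 0.010, 10 N at the stop, and springs back. A lifted tray's end can push its top part out, over the neighbours' 45 walls.
- tray_1: open cardboard tray, 0.2 to 0.42 kg: 100 long (its x), 60 wide (y), walls 45 high, 4 thick. A 10 thick divider crosses it at mid-length; from it a tab, 10 thick (x), 24 wide (y), rises to 80 above the underside: lift by it. 41 free between divider and each end wall; steel fittings inside lie below 25. Origin: underside centre. A half turn is the same. Starts on the bench
- tray_2: open cardboard tray, 0.2 to 0.42 kg: 100 long (its x), 60 wide (y), walls 45 high, 4 thick. A 10 thick divider crosses it at mid-length; from it a tab, 10 thick (x), 24 wide (y), rises to 80 above the underside: lift by it. 41 free between divider and each end wall; steel fittings inside lie below 25. Origin: underside centre. A half turn is the same. Starts on the bench
- tray_3: open cardboard tray, 0.2 to 0.42 kg: 100 long (its x), 60 wide (y), walls 45 high, 4 thick. A 10 thick divider crosses it at mid-length; from it a tab, 10 thick (x), 24 wide (y), rises to 80 above the underside: lift by it. 41 free between divider and each end wall; steel fittings inside lie below 25. Origin: underside centre. A half turn is the same. Starts on the bench
- tray_short: a shorter tray of another kind standing among them: 74 long x 60 wide, otherwise alike; it does not belong to the layer. Origin: centre of the underside
- tape_roll: roll of packing tape standing flat, 90 across, 48 high; bystander; origin at the underside centre
- screwdriver: screwdriver, about 200 long; bystander
- hinge: steel butt hinge, 75 x 57, 9 high; bystander
- lever_handle: steel door lever handle on a round rose, 110 long, 51 high; bystander
- marker: black marker pen, 16 thick, about 135 long; bystander
- screw_box: small closed carton 70 x 50 x 35; bystander
Not all that is in view belongs to the job. What is shaped like the tray_3 but yellow is not meant.

How it is judged:
By the outcome, as a careful person would: the job done as asked, in the order asked, and still so for the second after the job is handed in, with the robot touching nothing.
It also fails if it takes over 72 s, if anything falls off the work surface, if the arm or the gripper's body presses on something with over 40 N, if the wrist force passes 120 N, or if a joint passes its speed limit or range.

## Robot

A 6-joint arm with a two-finger parallel gripper is mounted at the origin on the work surface. World frame = base frame: x ahead of the robot, y to its left, z up, the work surface at z = 0. Lengths are in mm, angles in degrees, forces in N, time in s.
With the tool pointing down it reaches from about 350 to 850 mm from the base axis. Payload 8.1 kg.
Tool frame: the origin (TCP) lies on the centre line of the jaws, within the pads' length; the fingertips stand 14 mm ahead of it and the grasp point (between the pads) lies 5 mm behind it; z points along the fingers, y is the line along which they close (so a half turn about z gives the same grasp; the last joint's range is limited). The gripper opens to 85 mm and grips with 20 to 120 N. Pads are 22 mm wide; open, the fingers measure 114 mm over their backs; the gripper's body (76 mm by 85 mm) begins 54 mm behind the grasp point. The pads swing forward as they close: fully open they stand 13 mm farther back than shut.
Start: joints at [65.753, 7.471, 85.268, -0, 87.261, -4.893], TCP at [198.826, 566.104, 245.292] pointing down, gripper open.
Joint ranges: [-169.43, 169.43], [-51.17, 129.36], [1.28, 143.12], [-76.62, 256.62], [0, 156.53], [-152.29, 152.29]. Speed limits (degrees/s): [136.94, 136.94, 159.86, 180, 180, 180].

## Interface

Orientations are given as [roll, pitch, yaw] about the fixed x, y, z axes, in that order (R = Rz(yaw) Ry(pitch) Rx(roll)).
In Python, from bench import sense, snapshot, camera_info, hand_in gives the robot as it stands. The module is installed in compiled form; this text tells all that it offers.
- The arm moves only by the tool apply_moves, never from a script. Its argument "deltas" is a list of rows, each a list of 7 numbers: the shift along the tool's x, y, z scaled (see below), then the turn, a rotation vector about the tool's x, y, z scaled (see below), then the opening, from 0 (shut) to 1 (fully open). In form: [[dx, dy, dz, ax, ay, az, claw], ...]. A call has 1 to 8 rows; each row shifts and turns the commanded pose from where the row before left it, along the tool's axes as they then stand; what a row does not reach is not made up. The controller multiplies each number of a shift by 0.03 m and each number of a turn by 0.08 rad. A row lasts 1/8 s, in which the tool goes at most 62.5 mm and 10.7 degrees, less where a joint would pass 70% of its speed; a pose out of reach is approached as far as the arm can. A call with a number of a shift or a turn outside -1 to 1 is refused whole. A call with a gripper value outside its range is refused whole. The fingers move at their own pace and stop on an object; "grip_force" is the grip in N (left out, the last holds). Time passes only in rows, so rows that do not move let the fingers close. It gives the time, the measured TCP pose, the force, the opening and the grip force at its end, in the units of the state.
- sense(): the state, without advancing time (a new reading comes with each control period).
- snapshot(name): name is "scene" or "top" or "wrist"; returns the picture (384x512x3 uint8, red, green, blue); there is no depth.
- camera_info(name): a dict with "vertical_fov" (degrees; the focal length in pixels is half the picture's height over the tangent of half this angle, whatever the lens; pixels are square), "cx", "cy" (the principal point, pixels), "k1" (the pictures are not rectified: a ray, as slopes to the right and down, at radius r is drawn at 1 + k1 r^2 times it, then the intrinsics apply), "origin" and "rotation" of the camera in the world; the wrist camera has in their place "tool_from_camera" (4x4, takes a point from camera to tool coordinates, whose origin is the TCP and whose axes are the flange's). Camera axes: x right, y up, looking along -z (the intrinsics and any distortion apply to the point x, -y, -z); pixel columns grow to the right and rows downward; lengths in mm; the calibration is good to about 2 mm. A picture is of the moment at which its call begins: read the wrist's pose just before it. camera_info takes no time and is no camera call.
- hand_in(): hands the job in; it is judged then, once.
The state is a dict: "time": time; "joint_pos": joint angles; "qd": joint speeds; "joint_efforts": joint torques, N m; "tool_pos": TCP position; "tcp_rot": TCP orientation; "ft_force": force on the tool from outside, world axes, zero at the start; "wrist_torque": the same for the moment, N m; "finger_gap": finger opening in mm; "grip_force": force on a finger pad.
Only numpy, scipy, OpenCV 4.12 (cv2) and the standard library are available. Lean on these libraries where they do the work, as an engineer would, in place of code of your own. Each camera call takes 0.05 s, during which the arm holds its last target. There are 200 camera calls.

## Working session

There is one attempt and no reset: what is moved stays moved. The work goes in short steps, Python scripts to look and compute and a tool call to move; the robot and the scene stay as the last step left them, time stands still between calls to the robot, and variables do not carry over. Pictures are saved under pics/ and viewed, at most 10 in all, crops included, and the job is handed in when it is done.

Besides the shell and the picture viewer there is one more tool, called after "Call:" as a command line: name --pt "numbers of a row" for each row, then --argument value for the rest. apply_moves: Moves the arm, as the interface text tells. Its arguments: {"type":"object","properties":{"deltas":{"type":"array"},"grip_force":{"type":"number"}},"required":["deltas"]}

```bash
mkdir -p pics
python3 - <<'E'
from bench import *
import cv2,json
for n in("scene","top"):
    im=snapshot(n); cv2.imwrite(f"pics/{n}0.png",im[:,:,::-1])
    c=camera_info(n); print(n,{k:(v.tolist() if hasattr(v,'tolist') else v) for k,v in c.items()})
print(camera_info("wrist")); print(sense())
E
```

```text
scene {'vertical_fov': 55.53038965741188, 'cx': 253.379696922125, 'cy': 189.5108384655567, 'k1': 0.0017228179108581564, 'origin': [1225.3467961881322, 31.741684982431696, 746.4836933995807], 'rotation': [49.07038346322768, -0.14240353676610926, 92.79865453035406]}
top {'vertical_fov': 49.844007605187564, 'cx': 254.8841228293437, 'cy': 191.0455890482534, 'k1': -0.04930802156229992, 'origin': [283.77340345667864, 1.5251042588680572, 1290.7115087465384], 'rotation': [8.22207792231912, -0.385752209701207, -91.53556899468722]}
{'vertical_fov': 59.00830413508122, 'cx': 254.59903039016766, 'cy': 190.04435709249256, 'k1': -0.05865346207123142, 'tool_from_camera': array([[ 3.50811617e-06,  9.61786009e-01,  2.73802253e-01,
         6.93292130e+01],
       [ 9.99999663e-01,  2.21297716e-04, -7.90165750e-04,
        -8.74721636e-01],
       [-8.20562176e-04,  2.73802163e-01, -9.61785684e-01,
        -1.28143476e+02],
       [ 0.00000000e+00,  0.00000000e+00,  0.00000000e+00,
         1.00000000e+00]])}
{'time': 0.1, 'joint_pos': array([ 6.57525561e+01,  7.51081356e+00,  8.53238555e+01, -2.85954721e-05,
        8.72603043e+01, -4.89190371e+00]), 'qd': array([ 0.01571052, -0.07163585, -0.13210056, -0.05597404, -0.05287962,
       -0.04471165]), 'joint_efforts': array([ 1.81035881e-03, -5.70957220e+01, -5.01939762e+01, -1.09035047e-04,
        8.27248004e-03,  6.35754054e-05]), 'tool_pos': array([198.6320325 , 565.67070141, 244.34114109]), 'tcp_rot': array([-1.79905370e+02, -8.07050253e-03,  1.60644455e+02]), 'ft_force': array([-0.24087242, -0.83145009,  0.61454055]), 'wrist_torque': array([-0.03435427,  0.02659384,  0.0360117 ]), 'grip_force': 0.0, 'finger_gap': 85.29889307481963}
```

View pics/top0.png

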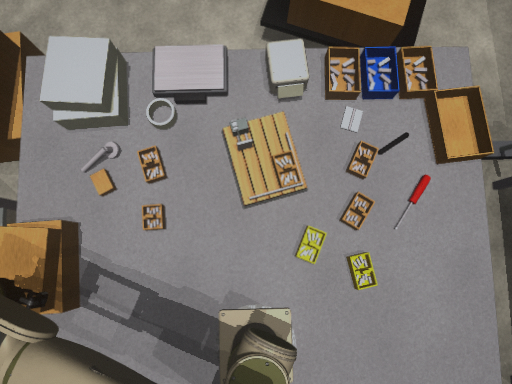

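View pics/scene0.png

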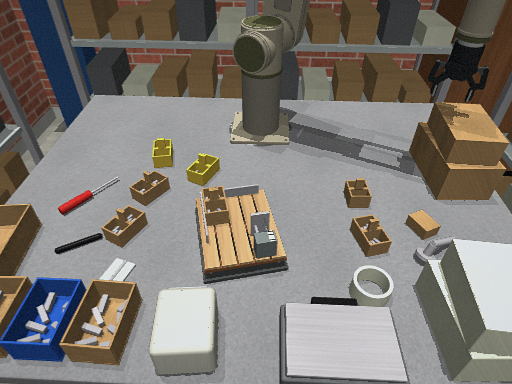

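The top view shows brown trays at about (151,164), (152,217), (363,159) and (357,211). The pallet is at (264,158), with the laid tray at (288,168) and the gate near (242,133). The yellow trays at (311,244) and (362,270) are decoys. The scene view shows the same layout, with the gate housing at (263,235).

```bash
cat > h.py <<'E'
import numpy as np,cv2
from scipy.spatial.transform import Rotation as Rn
from bench import *
def cam(name,pose=None):
    c=camera_info(name); f=192/np.tan(np.radians(c["vertical_fov"]/2))
    if name=="wrist":
        T=np.array(c["tool_from_camera"]); s=pose or sense()
        Rt=Rn.from_euler('xyz',s["tcp_rot"],degrees=True).as_matrix()
        R=Rt@T[:3,:3]; o=Rt@T[:3,3]+s["tool_pos"]
    else:
        R=Rn.from_euler('xyz',c["rotation"],degrees=True).as_matrix(); o=np.array(c["origin"])
    return dict(f=f,cx=c["cx"],cy=c["cy"],k=c["k1"],R=R,o=o)
def rays(C,px):
    px=np.atleast_2d(np.asarray(px,float)); d=(px-[C["cx"],C["cy"]])/C["f"]; u=d.copy()
    for _ in range(10): u=d/(1+C["k"]*(u**2).sum(1,keepdims=True))
    v=np.c_[u[:,0],-u[:,1],-np.ones(len(u))]
    return v@C["R"].T
def onz(C,px,z):
    d=rays(C,px); return C["o"]+d*((z-C["o"][2])/d[:,2:3])
def proj(C,P):
    q=(np.atleast_2d(P)-C["o"])@C["R"]; u=np.c_[q[:,0],-q[:,1]]/-q[:,2:3]
    return u*(1+C["k"]*(u**2).sum(1,keepdims=True))*C["f"]+[C["cx"],C["cy"]]
def tri(C1,p1,C2,p2):
    d1=rays(C1,p1)[0];d2=rays(C2,p2)[0];d1/=np.linalg.norm(d1);d2/=np.linalg.norm(d2)
    A=np.c_[d1,-d2];t=np.linalg.lstsq(A,C2["o"]-C1["o"],rcond=None)[0]
    a=C1["o"]+t[0]*d1;b=C2["o"]+t[1]*d2
    return (a+b)/2,np.linalg.norm(a-b)
E
python3 - <<'E'
from h import *
t=cv2.imread("pics/top0.png"); C=cam("top"); S=cam("scene")
hsv=cv2.cvtColor(t,cv2.COLOR_BGR2HSV)
m=cv2.inRange(hsv,(5,90,50),(22,255,255)); m=cv2.morphologyEx(m,cv2.MORPH_CLOSE,np.ones((5,5)))
for c in cv2.findContours(m,cv2.RETR_EXTERNAL,cv2.CHAIN_APPROX_NONE)[0]:
    a=cv2.contourArea(c)
    if a<250: continue
    r=cv2.minAreaRect(c); b=cv2.boxPoints(r); w=onz(C,b,45)
    ctr=w.mean(0); e=np.diff(np.r_[w,w[:1]],axis=0); L=np.linalg.norm(e,axis=1); k=e[L[:2].argmax()]
    print(np.round(r[0]),int(a),"world",ctr.round(),"L",L[:2].round(),"ang",np.degrees(np.arctan2(k[1],k[0])).round(1),"scene px",proj(S,ctr).round())
def crop(im,x,y,w,h,s): return cv2.resize(im[y:y+h,x:x+w],(w*s,h*s),interpolation=cv2.INTER_CUBIC)
P=crop(t,215,105,100,110,5); s=cv2.imread("pics/scene0.png")
Q=crop(s,185,175,75*2-50,110,3)
out=np.zeros((600,800,3),np.uint8); out[:550,:500]=P; out[:330,500:800]=Q
out[330:330+240,500:740]=crop(t,335,135,60,60,4) 
cv2.imwrite("pics/c1.png",out)
E
```

```text
[ 39. 267.] 5371 world [251. 644.  45.] L [245. 278.] ang -177.3 scene px [[458. 163.]]
[152. 216.] 470 world [394. 300.  45.] L [64. 76.] ang -179.8 scene px [[357. 188.]]
[357. 210.] 662 world [ 396. -322.   45.] L [106.  64.] ang -32.7 scene px [[149. 181.]]
[102. 182.] 358 world [504. 456.  45.] L [52. 75.] ang -154.5 scene px [[422. 216.]]
[151. 164.] 634 world [556. 307.  45.] L [ 63. 108.] ang -163.3 scene px [[370. 228.]]
[362. 159.] 631 world [ 554. -347.   45.] L [109.  65.] ang -26.4 scene px [[124. 219.]]
[264. 158.] 4713 world [568. -43.  45.] L [205. 255.] ang -166.9 scene px [[236. 227.]]
[442. 102.] 5713 world [ 741. -618.   45.] L [279. 420.] ang -174.6 scene px [[-16. 272.]]
[21. 96.] 2017 world [795. 730.  45.] L [143. 442.] ang -176.6 scene px [[598. 320.]]
[348.  50.] 6058 world [ 924. -329.   45.] L [412. 349.] ang -90.6 scene px [[ 72. 357.]]
```

View pics/c1.png

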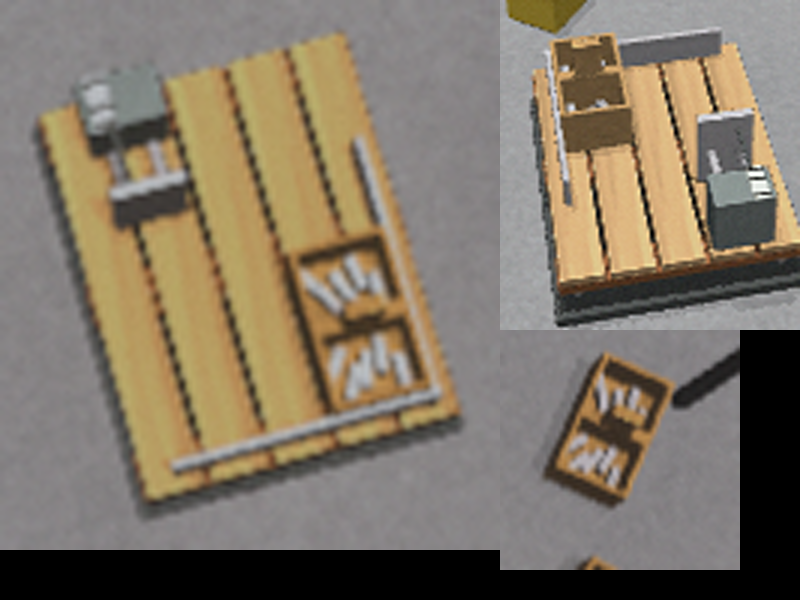

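The crops show the pallet with A and both fences at lower right, and the gate with its housing at upper left, so pallet +x is about +13° from world x. The trays measure 106–109 × 63 (full length) and 76 × 64 (short, at (394,300)). I'll write a small planner and move over the pallet.

```bash
cat > plan.py <<'E'
import sys; from h import *
def plan(x,y,z,yaw,n=0,claw=1.0,start=None,q=False):
    s=sense(); p0=np.array(s["tool_pos"]) if start is None else np.array(start[:3])
    y0=s["tcp_rot"][2] if start is None else start[3]
    dy=(yaw-y0+180)%360-180; d=np.array([x,y,z])-p0
    n=max(n,int(np.ceil(max(np.linalg.norm(d)/29.5,abs(dy)/4.5))))
    rows=[]
    for i in range(n):
        a=np.radians(y0+dy*i/n); v=d/n
        rows.append([v[0]*np.cos(a)+v[1]*np.sin(a),v[0]*np.sin(a)-v[1]*np.cos(a),-v[2]])
    print("n",n,"az",round(-np.radians(dy)/n/.08,3),"j6end~",round(np.degrees(np.arctan2(y,x))+90-yaw))
    for r in rows: print([round(float(k)/30,2) for k in r])
if __name__=="__main__":
    for seg in " ".join(sys.argv[1:]).split("/"):
        v=[float(k) for k in seg.split()]; plan(*v[:4],n=int(v[4]) if len(v)>4 else 0,start=v[5:9] if len(v)>8 else None)
E
python3 plan.py 546 20 280 103
```

```text
n 22 az 0.572 j6end~ -11
[-0.77, -0.61, -0.05]
[-0.8, -0.57, -0.05]
[-0.82, -0.53, -0.05]
[-0.85, -0.49, -0.05]
[-0.87, -0.46, -0.05]
[-0.89, -0.42, -0.05]
[-0.91, -0.37, -0.05]
[-0.92, -0.33, -0.05]
[-0.94, -0.29, -0.05]
[-0.95, -0.25, -0.05]
[-0.96, -0.2, -0.05]
[-0.97, -0.16, -0.05]
[-0.97, -0.11, -0.05]
[-0.98, -0.07, -0.05]
[-0.98, -0.03, -0.05]
[-0.98, 0.02, -0.05]
[-0.98, 0.06, -0.05]
[-0.97, 0.11, -0.05]
[-0.97, 0.15, -0.05]
[-0.96, 0.2, -0.05]
[-0.95, 0.24, -0.05]
[-0.94, 0.28, -0.05]
```

Call:
apply_moves --pt "-0.77 -0.61 -0.05 0 0 0.57 1" --pt "-0.8 -0.57 -0.05 0 0 0.57 1" --pt "-0.82 -0.53 -0.05 0 0 0.57 1" --pt "-0.85 -0.49 -0.05 0 0 0.57 1" --pt "-0.87 -0.46 -0.05 0 0 0.57 1" --pt "-0.89 -0.42 -0.05 0 0 0.57 1" --pt "-0.91 -0.37 -0.05 0 0 0.57 1" --pt "-0.92 -0.33 -0.05 0 0 0.57 1"

```text
time: 1.1
tool_pos: [325.7, 366.5, 256.9]
tcp_rot: [-180.0, -0.0, 139.7]
ft_force: [-0.4, 0.6, -0.3]
finger_gap: 85.5
grip_force: 0.0
```

Call:
apply_moves --pt "-0.94 -0.29 -0.05 0 0 0.57 1" --pt "-0.95 -0.25 -0.05 0 0 0.57 1" --pt "-0.96 -0.2 -0.05 0 0 0.57 1" --pt "-0.97 -0.16 -0.05 0 0 0.57 1" --pt "-0.97 -0.11 -0.05 0 0 0.57 1" --pt "-0.98 -0.07 -0.05 0 0 0.57 1" --pt "-0.98 -0.03 -0.05 0 0 0.57 1" --pt "-0.98 0.02 -0.05 0 0 0.57 1"

```text
time: 2.1
tool_pos: [452.5, 168.2, 268.9]
tcp_rot: [-180.0, -0.0, 118.8]
ft_force: [0.1, 0.5, 0.4]
finger_gap: 85.7
grip_force: 0.0
```

Call:
apply_moves --pt "-0.98 0.06 -0.05 0 0 0.57 1" --pt "-0.97 0.11 -0.05 0 0 0.57 1" --pt "-0.97 0.15 -0.05 0 0 0.57 1" --pt "-0.96 0.2 -0.05 0 0 0.57 1" --pt "-0.95 0.24 -0.05 0 0 0.57 1" --pt "-0.94 0.28 -0.05 0 0 0.57 1" --pt "0 0 0 0 0 0 1" --pt "0 0 0 0 0 0 1"

```text
time: 3.1
tool_pos: [546.7, 20.8, 277.8]
tcp_rot: [-179.9, -0.0, 103.2]
ft_force: [-0.2, -0.7, 0.7]
finger_gap: 85.7
grip_force: 0.0
```

```bash
cat > snap.py <<'E'
import sys,pickle; from h import *
n=sys.argv[1]; s=sense(); im=snapshot("wrist"); cv2.imwrite(f"pics/{n}.png",im[:,:,::-1]); pickle.dump(cam("wrist",s),open(f"pics/{n}.pkl","wb"))
print(s["time"],s["tool_pos"].round(1),s["tcp_rot"].round(2),s["ft_force"].round(2))
E
python3 snap.py w1; python3 plan.py 546 -80 280 103 4
```

```text
3.1 [546.7  20.8 277.8] [-1.7994e+02 -4.0000e-02  1.0319e+02] [-0.2  -0.72  0.67]
n 4 az 0.012 j6end~ -21
[-0.82, -0.2, -0.02]
[-0.82, -0.2, -0.02]
[-0.82, -0.2, -0.02]
[-0.82, -0.2, -0.02]
```

Call:
apply_moves --pt "-0.82 -0.2 0 0 0 0 1" --pt "-0.82 -0.2 0 0 0 0 1" --pt "-0.82 -0.2 0 0 0 0 1" --pt "-0.82 -0.2 0 0 0 0 1" --pt "0 0 0 0 0 0 1" --pt "0 0 0 0 0 0 1"

```text
time: 3.9
tool_pos: [546.1, -79.8, 278.3]
tcp_rot: [180.0, -0.0, 103.2]
ft_force: [-0.6, 1.1, 0.7]
finger_gap: 85.3
grip_force: 0.0
```

```bash
python3 snap.py w2
python3 - <<'E'
import cv2,numpy as np
a=cv2.imread("pics/w1.png");b=cv2.imread("pics/w2.png")
cv2.imwrite("pics/w12.png",np.hstack([cv2.resize(a,(400,300)),cv2.resize(b,(400,300))]))
E
```

```text
3.9 [546.1 -79.8 278.3] [ 1.7999e+02 -3.0000e-02  1.0321e+02] [-0.61  1.05  0.67]
```

View pics/w1.png

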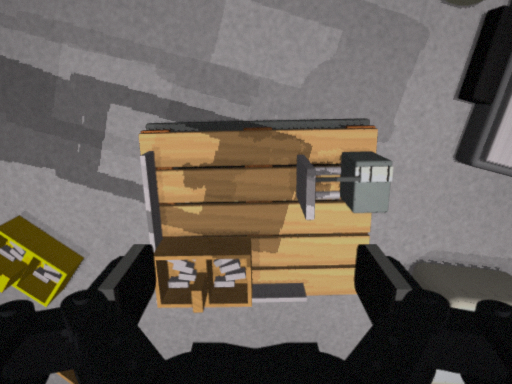

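View pics/w2.png

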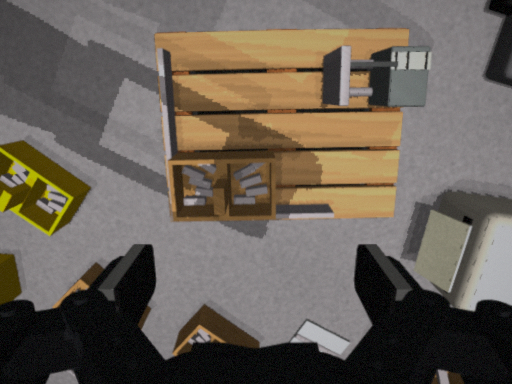

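w1 and w2 show the deck, both fences, A and the gate. Deck far corners are at (142,130)/(377,127) in w1 and (157,34)/(408,29) in w2. A's rim near edge is at row ~258 in w1 and ~162 in w2. Next I'll refine these and triangulate.

Run:
```python
from h import *; import pickle
C=[pickle.load(open(f"pics/w{i}.pkl","rb")) for i in(1,2)]; I=[cv2.imread(f"pics/w{i}.png") for i in(1,2)]
G=[cv2.cvtColor(i,cv2.COLOR_BGR2GRAY) for i in I]
seeds={"deckFL":((142,130),(157,34)),"deckFR":((377,127),(408,29)),"deckNR":((355,295),(393,217)),"AbaseL":None}
for k,v in seeds.items():
    if not v: continue
    p=[cv2.cornerSubPix(G[i],np.float32([[v[i]]]),(4,4),(-1,-1),(3,40,.01)).reshape(2) for i in(0,1)]
    P,e=tri(C[0],p[0],C[1],p[1]); print(k,p[0].round(1),p[1].round(1),P.round(1),"miss",e.round(1))
a=cv2.resize(I[0][225:315,140:320],(720,360)[:2] and (800,400),interpolation=cv2.INTER_CUBIC)
out=np.zeros((600,800,3),np.uint8)
out[:300,:400]=cv2.resize(I[0][230:320,145:265],(400,300),interpolation=cv2.INTER_CUBIC)
out[:300,400:]=cv2.resize(I[1][145:235,160:280],(400,300),interpolation=cv2.INTER_CUBIC)
out[300:,:400]=cv2.resize(I[0][145:235,285:405],(400,300),interpolation=cv2.INTER_CUBIC)
out[300:,400:]=cv2.resize(I[1][35:125,315:435],(400,300),interpolation=cv2.INTER_CUBIC)
cv2.imwrite("pics/c2.png",out)
```

```text
deckFL [139.2 133.3] [154.5  33.7] [421.   21.6  48.3] miss 0.3
deckFR [376.5 128.8] [408.2  29.3] [662.7  83.4  50.9] miss 0.4
deckNR [355. 295.] [393.6 217.7] [695.8 -99.6  74.3] miss 9.9
```

View pics/c2.png

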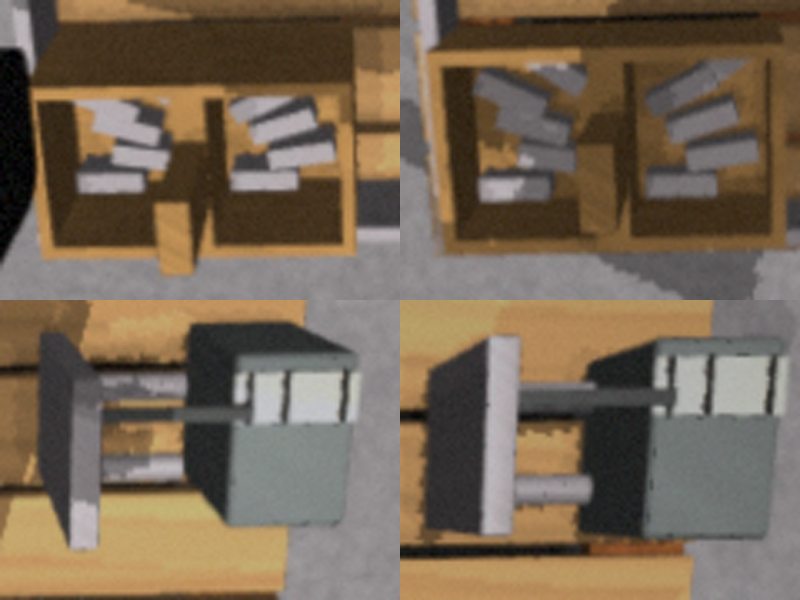

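The zoom shows A's rim corners clearly in both views, with the far-left corner at (155,256) in w1 and (169,161) in w2. The gate's top strip is also clear, at (307,168)–(306,219) in w1 and (342,46)–(340.5,104.6) in w2.

Run:
```python
from h import *; import pickle
C=[pickle.load(open(f"pics/w{i}.pkl","rb")) for i in(1,2)]
D={"FL":((154.9,256.4),(169,160.6)),"FR":((250.9,255.8),(274.9,159.1)),"NR":((251.5,307.1),(275.8,219.4)),"NL":((157.9,307.4),(172.9,220.6)),
"gF":((306.9,168.1),(342,46.1)),"gN":((306,219.1),(340.5,104.6))}
W={}
for k,(a,b) in D.items():
    P,e=tri(C[0],a,C[1],b); W[k]=P; print(k,P.round(1),"miss",e.round(1))
print("L",[np.linalg.norm(W[a]-W[b]).round(1) for a,b in(("FL","FR"),("NL","NR"),("FL","NL"),("FR","NR"),("gF","gN"))])
for z in (87,90,93):
  for i in(0,1):
    Q=onz(C[i],[D[k][i] for k in("FL","FR","NR","NL")],z)[:,:2]
    e1=(Q[1]-Q[0]+Q[2]-Q[3]); e2=Q[0]-Q[3]+Q[1]-Q[2]
    yw=np.degrees(np.arctan2(e1[1],e1[0])); y2=np.degrees(np.arctan2(e2[1],e2[0]))-90
    c=Q.mean(0); r=np.radians(yw); R=np.array([[np.cos(r),-np.sin(r)],[np.sin(r),np.cos(r)]])
    o=c-R@[-30,-50]
    g=onz(C[i],[D["gF"][i],D["gN"][i]],z+29)[:,:2]
    print(z,i,"yaw",yw.round(2),y2.round(2),"size",(np.linalg.norm(e1)/2).round(1),(np.linalg.norm(e2)/2).round(1),"A",c.round(1),"orig",o.round(1),"gate in pallet",((g-o)@R).round(1).tolist())
```

```text
FL [467.3 -89.1  96.1] miss 2.1
FR [562.2 -65.2  97.2] miss 0.9
NR [ 576.5 -121.6  100.1] miss 0.3
NL [ 480.2 -146.1   98.8] miss 0.5
gF [588.1  38.7 123.8] miss 0.6
gN [598.9  -4.9 127.4] miss 0.6
L [np.float64(97.9), np.float64(99.4), np.float64(58.5), np.float64(58.2), np.float64(45.0)]
87 0 yaw 13.8 12.38 size 101.4 62.0 A [ 521.8 -112.5] orig [539.  -56.8] gate in pallet [[71.4, 79.3], [72.0, 31.9]]
87 1 yaw 13.95 13.97 size 102.5 61.3 A [ 521.  -108.9] orig [538.  -53.2] gate in pallet [[72.9, 78.0], [73.8, 31.8]]
90 0 yaw 13.8 12.38 size 100.5 61.4 A [ 521.8 -110.6] orig [539.1 -54.9] gate in pallet [[70.4, 78.2], [71.0, 31.2]]
90 1 yaw 13.95 13.97 size 101.6 60.8 A [ 521. -108.] orig [538.1 -52.3] gate in pallet [[71.9, 76.7], [72.8, 31.0]]
93 0 yaw 13.8 12.38 size 99.5 60.8 A [ 521.9 -108.7] orig [539.1 -53. ] gate in pallet [[69.4, 77.0], [70.0, 30.5]]
93 1 yaw 13.95 13.97 size 100.6 60.2 A [ 521.1 -107.1] orig [538.2 -51.4] gate in pallet [[70.9, 75.5], [71.8, 30.3]]
```

Checks: A's rim is at z≈97 and the gate top at ≈125.5, so the deck is about 51–52. Origin is ≈ (538.5,-50) and yaw ≈ 13.7°. Sizes agree with the text. Next is tray b.

```bash
python3 plan.py 524 -409 245 64
```

```text
n 12 az 0.713 j6end~ -12
[-0.88, -0.27, 0.09]
[-0.89, -0.22, 0.09]
[-0.9, -0.17, 0.09]
[-0.91, -0.12, 0.09]
[-0.91, -0.06, 0.09]
[-0.92, -0.01, 0.09]
[-0.92, 0.04, 0.09]
[-0.91, 0.09, 0.09]
[-0.91, 0.14, 0.09]
[-0.9, 0.2, 0.09]
[-0.88, 0.25, 0.09]
[-0.87, 0.3, 0.09]
```

Call:
apply_moves --pt "-0.88 -0.27 0.09 0 0 0.71 0.6" --pt "-0.89 -0.22 0.09 0 0 0.71 0.6" --pt "-0.9 -0.17 0.09 0 0 0.71 0.6" --pt "-0.91 -0.12 0.09 0 0 0.71 0.6" --pt "-0.91 -0.06 0.09 0 0 0.71 0.6" --pt "-0.92 -0.01 0.09 0 0 0.71 0.6" --pt "-0.92 0.04 0.09 0 0 0.71 0.6" --pt "-0.91 0.09 0.09 0 0 0.71 0.6"

```text
time: 4.95
tool_pos: [531.7, -300.2, 256.7]
tcp_rot: [180.0, -0.0, 77.1]
ft_force: [0.4, -0.2, -0.5]
finger_gap: 51.1
grip_force: 0.0
```

Call:
apply_moves --pt "-0.91 0.14 0.09 0 0 0.71 0.5" --pt "-0.9 0.2 0.09 0 0 0.71 0.5" --pt "-0.88 0.25 0.09 0 0 0.71 0.5" --pt "-0.87 0.3 0.09 0 0 0.71 0.5" --pt "0 0 0 0 0 0 0.5" --pt "0 0 0 0 0 0 0.5"

```text
time: 5.7
tool_pos: [524.6, -409.4, 245.8]
tcp_rot: [-180.0, -0.0, 64.2]
ft_force: [0.6, 0.1, -0.5]
finger_gap: 42.7
grip_force: 0.0
```

```bash
cat > tray.py <<'E'
import sys,pickle; from h import *
def rect(n,z):
    C=pickle.load(open(f"pics/{n}.pkl","rb")); h=cv2.cvtColor(cv2.imread(f"pics/{n}.png"),cv2.COLOR_BGR2HSV)
    m=cv2.inRange(h,(5,90,40),(22,255,255)); m=cv2.morphologyEx(m,cv2.MORPH_CLOSE,np.ones((7,7)))
    out=[]
    for c in cv2.findContours(m,cv2.RETR_EXTERNAL,cv2.CHAIN_APPROX_NONE)[0]:
        if cv2.contourArea(c)<2500: continue
        P=onz(C,c.reshape(-1,2),z)[:,:2].astype(np.float32); r=cv2.minAreaRect(P); b=cv2.boxPoints(r)
        e=b[1]-b[0]; f=b[2]-b[1]; k=e if np.linalg.norm(e)>np.linalg.norm(f) else f
        px=c.reshape(-1,2).mean(0)
        out.append((np.round(r[0],1),sorted(np.round(r[1],1)),round(float(np.degrees(np.arctan2(k[1],k[0]))%180),1),px.round()))
    return out
if __name__=="__main__":
    for n in sys.argv[1:]:
        for z in(35,45,55):
            for o in rect(n,z): print(n,z,*o)
E
python3 snap.py b1; python3 tray.py b1; python3 plan.py 544 -367 200 64 3
```

```text
5.7 [ 524.6 -409.4  245.8] [-1.7998e+02 -4.0000e-02  6.4210e+01] [ 0.56  0.1  -0.51]
b1 35 [ 659.7 -600.5] [np.float64(181.6), np.float64(289.8)] 77.1 [468. 239.]
b1 35 [ 397.7 -324.4] [np.float64(66.1), np.float64(114.0)] 146.8 [105. 142.]
b1 35 [ 556.8 -349.8] [np.float64(61.5), np.float64(102.7)] 153.4 [257.  94.]
b1 45 [ 656.6 -593. ] [np.float64(176.3), np.float64(281.2)] 77.1 [468. 239.]
b1 45 [ 402.3 -325.1] [np.float64(64.2), np.float64(110.6)] 146.8 [105. 142.]
b1 45 [ 556.7 -349.7] [np.float64(59.7), np.float64(99.7)] 153.4 [257.  94.]
b1 55 [ 653.5 -585.6] [np.float64(170.9), np.float64(272.7)] 77.1 [468. 239.]
b1 55 [ 406.9 -325.8] [np.float64(62.2), np.float64(107.3)] 146.8 [105. 142.]
b1 55 [ 556.7 -349.7] [np.float64(57.9), np.float64(96.7)] 153.4 [257.  94.]
n 3 az 0.016 j6end~ -8
[0.52, -0.01, 0.51]
[0.52, -0.01, 0.51]
[0.52, -0.01, 0.51]
```

View pics/b1.png

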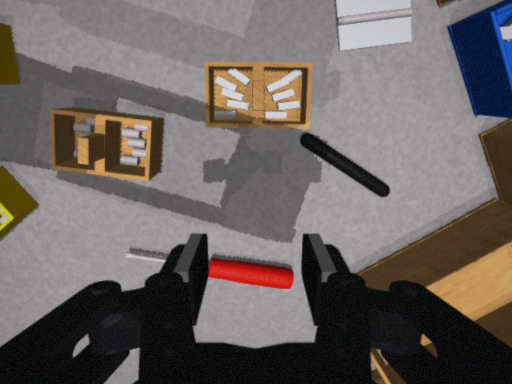

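b1 shows full-length tray b at pixel (257,94): centre (556.7,-349.7), 59.7×99.7 at z=45, angle 153.4°. That matches the size given. The marker nearby is clear of the descent. I'll move above it and check with a second view.

Call:
apply_moves --pt "0.56 0.02 0.6 0 0 0.17 0.5" --pt "0.56 0.02 0.6 0 0 0 0.5" --pt "0.56 0.03 0.6 0 0 0 0.5" --pt "0.57 0.03 0.6 0 0 0 0.5" --pt "0 0 0 0 0 0 0.5" --pt "0 0 0 0 0 0 0.5"

```text
time: 6.5
tool_pos: [557.0, -351.8, 174.3]
tcp_rot: [180.0, 0.0, 63.4]
ft_force: [-0.5, 0.8, 0.3]
finger_gap: 42.7
grip_force: 0.0
```

```bash
python3 snap.py b2
python3 - <<'E'
from h import *; import pickle
C=[pickle.load(open(f"pics/b{i}.pkl","rb")) for i in(1,2)]
r=np.radians(153.4);u=np.array([np.cos(r),np.sin(r)]);v=np.array([-u[1],u[0]])
K=[]
for i in (0,1):
    g=cv2.cvtColor(cv2.imread(f"pics/b{i+1}.png"),cv2.COLOR_BGR2GRAY)
    P=np.array([[556.7,-349.7]+a*50*u+b*30*v for a in(-1,1) for b in(-1,1)]); px=proj(C[i],np.c_[P,[45]*4])
    K.append(cv2.cornerSubPix(g,np.float32(px).reshape(-1,1,2),(5,5),(-1,-1),(3,40,.01)).reshape(-1,2)); print((K[-1]-px).round(1).tolist())
W=[]
for a,b in zip(*K):
    P,e=tri(C[0],a,C[1],b); W.append(P); print(P.round(1),e.round(1))
print(np.mean(W,0).round(1))
E
```

```text
6.5 [ 557.  -351.8  174.3] [1.7997e+02 3.0000e-02 6.3360e+01] [-0.46  0.77  0.28]
[[-0.0, -0.0], [-3.5, 3.1], [-0.0, 0.0], [1.9, -1.7]]
[[-1.2, -0.2], [-0.0, -0.0], [1.3, -0.0], [-0.0, -0.0]]
[ 614.6 -345.1   43.9] 0.9
[ 586.3 -402.3   35.4] 3.6
[ 525.7 -300.7   44. ] 1.0
[ 501.4 -353.    51.5] 1.5
[ 557.  -350.3   43.7]
```

Call:
apply_moves --pt "0.05 -0.03 0.8 0 0 0 0.5" --pt "0 0 0.8 0 0 0 0.5" --pt "0 0 0.8 0 0 0 0.5" --pt "0 0 0.8 0 0 0 0.5" --pt "0 0 0.8 0 0 0 0.5" --pt "0 0 0 0 0 0 0.5" --pt "0 0 0 0 0 0 0" --pt "0 0 0 0 0 0 0" --grip_force 60

```text
time: 7.55
tool_pos: [557.7, -350.8, 56.2]
tcp_rot: [179.8, 0.0, 63.3]
ft_force: [1.7, -1.0, 0.1]
finger_gap: 9.7
grip_force: 58.8
```

Call:
apply_moves --pt "0 0 0 0 0 0 0" --pt "0 0 0 0 0 0 0" --pt "0 0 0 0 0 0 0"

```text
time: 7.92
tool_pos: [557.9, -350.9, 56.1]
tcp_rot: [179.8, 0.1, 63.3]
ft_force: [0.3, -0.8, 6.0]
finger_gap: 9.4
grip_force: 59.9
```

```bash
python3 plan.py 597.4 -63.5 185 13.7 12 557.9 -350.9 161 63.3
```

```text
n 12 az 0.902 j6end~ 70
[0.76, -0.26, -0.07]
[0.74, -0.31, -0.07]
[0.72, -0.37, -0.07]
[0.69, -0.42, -0.07]
[0.66, -0.47, -0.07]
[0.62, -0.51, -0.07]
[0.58, -0.56, -0.07]
[0.54, -0.6, -0.07]
[0.5, -0.63, -0.07]
[0.45, -0.67, -0.07]
[0.4, -0.7, -0.07]
[0.35, -0.73, -0.07]
```

Call:
apply_moves --pt "0 0 -0.3 0 0 0 0" --pt "0 0 -0.8 0 0 0 0" --pt "0 0 -0.8 0 0 0 0" --pt "0 0 -0.8 0 0 0 0" --pt "0 0 -0.8 0 0 0 0" --pt "0 0 0 0 0 0 0"

```text
time: 8.68
tool_pos: [557.9, -350.5, 161.6]
tcp_rot: [179.8, 0.0, 63.3]
ft_force: [0.8, -0.9, -2.5]
finger_gap: 9.8
grip_force: 58.8
```

Call:
apply_moves --pt "0.76 -0.26 -0.07 0 0 0.9 0" --pt "0.74 -0.31 -0.07 0 0 0.9 0" --pt "0.72 -0.37 -0.07 0 0 0.9 0" --pt "0.69 -0.42 -0.07 0 0 0.9 0" --pt "0.66 -0.47 -0.07 0 0 0.9 0" --pt "0.62 -0.51 -0.07 0 0 0.9 0" --pt "0.58 -0.56 -0.07 0 0 0.9 0" --pt "0.54 -0.6 -0.07 0 0 0.9 0"

```text
time: 9.68
tool_pos: [581.9, -156.9, 173.9]
tcp_rot: [-179.9, 0.1, 30.2]
ft_force: [-0.1, -0.3, -1.9]
finger_gap: 9.1
grip_force: 58.8
```

Call:
apply_moves --pt "0.5 -0.63 -0.07 0 0 0.9 0" --pt "0.45 -0.67 -0.07 0 0 0.9 0" --pt "0.4 -0.7 -0.07 0 0 0.9 0" --pt "0.35 -0.73 -0.07 0 0 0.9 0" --pt "0 0 0 0 0 0 0" --pt "0 0 0 0 0 0 0"

```text
time: 10.42
tool_pos: [595.2, -62.4, 182.9]
tcp_rot: [-180.0, 0.1, 13.9]
ft_force: [0.3, 0.1, -2.3]
finger_gap: 9.0
grip_force: 58.9
```

```bash
python3 snap.py p1
python3 - <<'E'
from h import *; s=sense()
def pal(p,o=(538.5,-50),y=13.7):
    r=np.radians(y); return np.array([[np.cos(r),np.sin(r)],[-np.sin(r),np.cos(r)]])@(np.array(p[:2])-o)
print(pal(s["tool_pos"]).round(1),s["joint_pos"].round(0),s["ft_force"].round(1))
E
```

```text
10.425 [595.2 -62.4 182.9] [-1.7998e+02  1.0000e-01  1.3900e+01] [ 0.3   0.05 -2.31]
[ 52.2 -25.8] [-11.   9.  90.  -0.  81.  65.] [ 0.3 -0.7 -2.5]
```

View pics/p1.png

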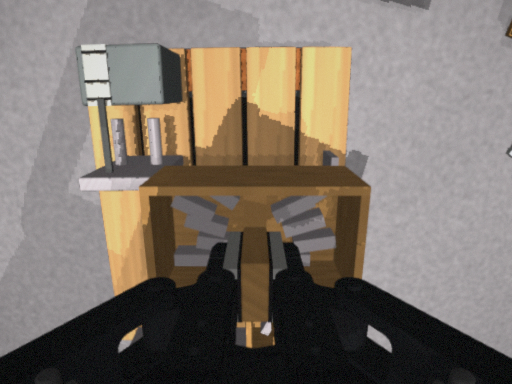

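p1 shows the tray level over place B: its base is clear of the gate's end at (185,175), and the fence end shows at (333,158). I'll correct by (+1.8,-1.2) and descend.

Call:
apply_moves --pt "0.06 0.04 0 0 0 0 0" --pt "0 0 0.57 0 0 0 0" --pt "0 0 0.57 0 0 0 0" --pt "0 0 0.57 0 0 0 0" --pt "0 0 0.57 0 0 0 0" --pt "0 0 0 0 0 0 0" --pt "0 0 0 0 0 0 0"

```text
time: 11.35
tool_pos: [598.2, -62.9, 116.0]
tcp_rot: [180.0, -0.0, 13.8]
ft_force: [-0.3, -0.4, -3.1]
finger_gap: 9.4
grip_force: 58.8
```

Call:
apply_moves --pt "0 0 0.05 0 0 0 0" --pt "0 0 0.05 0 0 0 0" --pt "0 0 0 0 0 0 0"

```text
time: 11.72
tool_pos: [597.9, -62.9, 112.9]
tcp_rot: [180.0, -0.0, 13.8]
ft_force: [-0.5, -0.2, -3.9]
finger_gap: 9.3
grip_force: 58.8
```

Call:
apply_moves --pt "0 0 0.05 0 0 0 0" --pt "0 0 0.04 0 0 0 0" --pt "0 0 0 0 0 0 0"

```text
time: 12.1
tool_pos: [597.7, -62.8, 109.8]
tcp_rot: [-180.0, 0.0, 13.8]
ft_force: [0.1, 0.7, -2.2]
finger_gap: 9.1
grip_force: 58.8
```

Call:
apply_moves --pt "0 0 0.04 0 0 0 0" --pt "0 0 0 0 0 0 0"

```text
time: 12.35
tool_pos: [598.0, -62.9, 109.5]
tcp_rot: [180.0, -0.0, 13.8]
ft_force: [-4.0, 0.5, 3.4]
finger_gap: 9.3
grip_force: 59.7
```

Call:
apply_moves --pt "0 0 -0.02 0 0 0 0" --pt "-0.05 0 0 0 0 0 0" --pt "-0.05 0 0 0 0 0 0" --pt "0 0 0 0 0 0 0"

```text
time: 12.85
tool_pos: [595.1, -63.7, 109.5]
tcp_rot: [180.0, -0.0, 13.8]
ft_force: [0.8, -0.6, 0.3]
finger_gap: 9.3
grip_force: 59.4
```

Call:
apply_moves --pt "-0.04 0 0 0 0 0 0" --pt "0 0 0 0 0 0 0"

```text
time: 13.1
tool_pos: [593.8, -63.9, 109.5]
tcp_rot: [180.0, -0.0, 13.8]
ft_force: [0.4, 0.5, 0.2]
finger_gap: 9.4
grip_force: 59.4
```

Call:
apply_moves --pt "0 0.08 0 0 0 0 0" --pt "0 0 0 0 0 0 0"

```text
time: 13.35
tool_pos: [594.0, -65.1, 109.6]
tcp_rot: [-179.9, 0.0, 13.9]
ft_force: [-2.7, 6.2, 5.1]
finger_gap: 9.4
grip_force: 60.1
```

Call:
apply_moves --pt "-0.05 -0.01 0 0 0 0 0" --pt "0 0 0 0 0 0 0"

```text
time: 13.6
tool_pos: [593.2, -65.4, 109.6]
tcp_rot: [-179.9, -0.1, 13.9]
ft_force: [2.8, 5.5, 0.8]
finger_gap: 9.2
grip_force: 59.7
```

Call:
apply_moves --pt "-0.03 0 0 0 0 0 0" --pt "0 0 0 0 0 0 0"

```text
time: 13.85
tool_pos: [592.5, -65.6, 109.7]
tcp_rot: [-179.9, -0.1, 13.9]
ft_force: [1.9, 5.0, 0.6]
finger_gap: 9.1
grip_force: 59.6
```

Call:
apply_moves --pt "-0.04 0 0 0 0 0 0" --pt "0 0 0 0 0 0 0"

```text
time: 14.1
tool_pos: [591.9, -65.7, 109.7]
tcp_rot: [-180.0, -0.2, 13.9]
ft_force: [6.0, 4.9, -1.4]
finger_gap: 9.0
grip_force: 59.2
```

Call:
apply_moves --pt "-0.04 0 0 0 0 0 0" --pt "0 0 0 0 0 0 0"

```text
time: 14.35
tool_pos: [591.7, -65.7, 109.9]
tcp_rot: [-180.0, -0.3, 13.9]
ft_force: [11.3, 6.0, -5.0]
finger_gap: 9.2
grip_force: 58.7
```

Call:
apply_moves --pt "0.04 -0.02 0.02 0 0 0 0" --pt "0 0 0 0 0 0 0"

```text
time: 14.6
tool_pos: [592.0, -65.6, 109.6]
tcp_rot: [180.0, -0.2, 13.9]
ft_force: [5.5, 5.0, 1.7]
finger_gap: 9.3
grip_force: 59.7
```

Call:
apply_moves --pt "0 0 0 0 0 0 0.3" --pt "0 0 0 0 0 0 0.5" --pt "0 0 0 0 0 0 0.5" --pt "0 0 -0.4 0 0 0 0.5" --pt "0 0 -1 0 0 0 0.5" --pt "0 0 -1 0 0 0 0.5" --pt "0 0 -1 0 0 0 0.5" --pt "0 0 -1 0 0 0 0.5"

```text
time: 15.6
tool_pos: [590.7, -66.3, 242.9]
tcp_rot: [180.0, -0.0, 13.8]
ft_force: [0.6, -0.4, 0.4]
finger_gap: 43.0
grip_force: 0.0
```

```bash
python3 - <<'E'
from h import *
r=np.radians(57); print(np.array([398,-323])-69*np.array([np.cos(r),np.sin(r)]))
E
python3 plan.py 365 -380 245 57
```

```text
[ 360.41990658 -380.86826919]
n 14 az -0.673 j6end~ -13
[-0.7, 0.6, -0.01]
[-0.73, 0.56, -0.01]
[-0.76, 0.52, -0.01]
[-0.79, 0.48, -0.01]
[-0.81, 0.43, -0.01]
[-0.83, 0.39, -0.01]
[-0.85, 0.34, -0.01]
[-0.87, 0.3, -0.01]
[-0.89, 0.25, -0.01]
[-0.9, 0.2, -0.01]
[-0.91, 0.15, -0.01]
[-0.91, 0.1, -0.01]
[-0.92, 0.06, -0.01]
[-0.92, 0.01, -0.01]
```

```bash
python3 snap.py p2
```

```text
15.6 [590.7 -66.3 242.9] [ 1.7997e+02 -5.0000e-02  1.3830e+01] [ 0.57 -0.42  0.35]
```

Call:
apply_moves --pt "-0.7 0.6 0 0 0 -0.67 0.5" --pt "-0.73 0.56 0 0 0 -0.67 0.5" --pt "-0.76 0.52 0 0 0 -0.67 0.5" --pt "-0.79 0.48 0 0 0 -0.67 0.5" --pt "-0.81 0.43 0 0 0 -0.67 0.5" --pt "-0.83 0.39 0 0 0 -0.67 0.5" --pt "-0.85 0.34 0 0 0 -0.67 0.5"

```text
time: 16.52
tool_pos: [477.4, -223.8, 241.6]
tcp_rot: [179.9, -0.0, 35.4]
ft_force: [0.2, 0.1, -0.7]
finger_gap: 42.7
grip_force: 0.0
```

Call:
apply_moves --pt "-0.87 0.3 0 0 0 -0.67 0.5" --pt "-0.89 0.25 0 0 0 -0.67 0.5" --pt "-0.9 0.2 0 0 0 -0.67 0.5" --pt "-0.91 0.15 0 0 0 -0.67 0.5" --pt "-0.91 0.1 0 0 0 -0.67 0.5" --pt "-0.92 0.06 0 0 0 -0.67 0.5" --pt "-0.92 0.01 0 0 0 -0.67 0.5" --pt "0 0 0 0 0 0 0.5"

```text
time: 17.52
tool_pos: [363.7, -381.0, 241.4]
tcp_rot: [180.0, 0.0, 56.7]
ft_force: [0.5, 0.4, -0.2]
finger_gap: 42.6
grip_force: 0.0
```

Call:
apply_moves --pt "0 0 0 0 0 0 0.5"

```text
time: 17.65
tool_pos: [364.9, -379.5, 241.2]
tcp_rot: [180.0, -0.0, 56.8]
ft_force: [-0.6, 0.2, -0.2]
finger_gap: 42.5
grip_force: 0.0
```

```bash
python3 snap.py t1; python3 tray.py t1
python3 - <<'E'
import cv2
cv2.imwrite("pics/c3.png",cv2.imread("pics/p2.png"))
E
```

```text
17.65 [ 364.9 -379.5  241.2] [ 1.7997e+02 -1.0000e-02  5.6770e+01] [-0.56  0.21 -0.17]
t1 35 [ 396.3 -324. ] [np.float64(61.6), np.float64(102.9)] 146.9 [250.  99.]
t1 45 [ 396.4 -323.9] [np.float64(59.7), np.float64(99.8)] 146.9 [250.  99.]
t1 55 [ 396.6 -323.9] [np.float64(57.9), np.float64(96.8)] 146.9 [250.  99.]
```

View pics/c3.png

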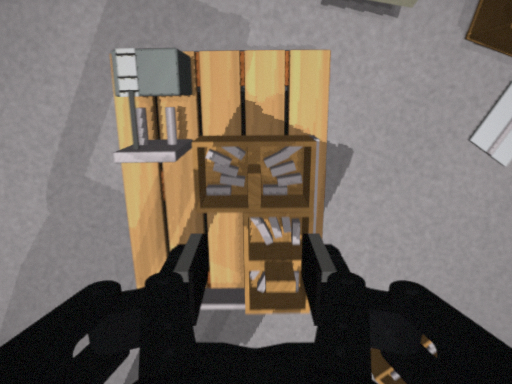

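p2 shows B at pixels (195–315,140–210). It sits square against A's end and the fence on its right, with the gate free at (155,155). Tray c measures 59.7×99.8 at z=45, centre (396.4,-323.9), angle 146.9°. Picking it.

Call:
apply_moves --pt "0.53 -0.03 0.8 0 0 0 0.5" --pt "0.53 -0.03 0.8 0 0 0 0.5" --pt "0.53 -0.04 0.8 0 0 0 0.5" --pt "0.53 -0.04 0.8 0 0 0 0.5" --pt "0 0 0 0 0 0 0.5" --pt "0 0 0 0 0 0 0.5"

```text
time: 18.45
tool_pos: [396.4, -324.5, 145.9]
tcp_rot: [179.9, 0.0, 56.9]
ft_force: [-1.0, -0.5, -0.3]
finger_gap: 42.7
grip_force: 0.0
```

```bash
python3 snap.py t2; python3 tray.py t2; python3 plan.py 396.4 -323.9 56 56.9
```

```text
18.45 [ 396.4 -324.5  145.9] [1.7993e+02 3.0000e-02 5.6870e+01] [-0.95 -0.5  -0.29]
t2 35 [ 396.3 -323.6] [np.float64(69.0), np.float64(104.2)] 147.2 [253. 189.]
t2 45 [ 397.9 -321.3] [np.float64(66.2), np.float64(99.9)] 147.2 [253. 189.]
t2 55 [ 399.5 -318.9] [np.float64(63.3), np.float64(95.5)] 147.2 [253. 189.]
n 4 az -0.003 j6end~ -6
[0.01, -0.01, 0.75]
[0.01, -0.01, 0.75]
[0.01, -0.01, 0.75]
[0.01, -0.01, 0.75]
```

Length is 99.9 at z=45 from this height too, so the rim height is confirmed. Descend and grip.

Call:
apply_moves --pt "0.01 -0.01 0.75 0 0 0 0.5" --pt "0.01 0 0.75 0 0 0 0.5" --pt "0 0 0.75 0 0 0 0.5" --pt "0 0 0.75 0 0 0 0.5" --pt "0 0 0 0 0 0 0.5" --pt "0 0 0 0 0 0 0" --pt "0 0 0 0 0 0 0" --pt "0 0 0 0 0 0 0" --grip_force 60

```text
time: 19.5
tool_pos: [397.0, -324.7, 56.6]
tcp_rot: [179.8, 0.1, 56.8]
ft_force: [-0.8, -0.4, 6.9]
finger_gap: 9.4
grip_force: 60.0
```

Call:
apply_moves --pt "0 0 0 0 0 0 0" --pt "0 0 0 0 0 0 0"

```text
time: 19.75
tool_pos: [397.0, -324.7, 56.6]
tcp_rot: [179.8, 0.1, 56.8]
ft_force: [-1.0, -1.3, 6.8]
finger_gap: 9.5
grip_force: 60.0
```

```bash
python3 plan.py 483.5 -26 215 13.8 12 397 -324.7 176 56.8
```

```text
n 12 az 0.782 j6end~ 73
[0.83, -0.25, -0.11]
[0.81, -0.3, -0.11]
[0.79, -0.35, -0.11]
[0.76, -0.4, -0.11]
[0.74, -0.45, -0.11]
[0.71, -0.5, -0.11]
[0.68, -0.54, -0.11]
[0.64, -0.58, -0.11]
[0.6, -0.62, -0.11]
[0.56, -0.65, -0.11]
[0.52, -0.69, -0.11]
[0.48, -0.72, -0.11]
```

Call:
apply_moves --pt "0 0 -0.3 0 0 0 0" --pt "0 0 -0.9 0 0 0 0" --pt "0 0 -0.9 0 0 0 0" --pt "0 0 -0.9 0 0 0 0" --pt "0 0 -1 0 0 0 0"

```text
time: 20.38
tool_pos: [395.5, -322.9, 175.4]
tcp_rot: [-179.9, -0.0, 56.8]
ft_force: [0.2, -1.2, -3.3]
finger_gap: 9.2
grip_force: 58.8
```

Call:
apply_moves --pt "0.83 -0.25 -0.14 0 0 0.78 0" --pt "0.81 -0.3 -0.14 0 0 0.78 0" --pt "0.79 -0.35 -0.14 0 0 0.78 0" --pt "0.76 -0.4 -0.14 0 0 0.78 0" --pt "0.74 -0.45 -0.14 0 0 0.78 0" --pt "0.71 -0.5 -0.14 0 0 0.78 0" --pt "0.68 -0.54 -0.14 0 0 0.78 0" --pt "0.64 -0.58 -0.14 0 0 0.78 0"

```text
time: 21.38
tool_pos: [453.7, -123.1, 208.5]
tcp_rot: [-180.0, 0.0, 28.1]
ft_force: [-0.4, 0.0, -3.0]
finger_gap: 9.6
grip_force: 58.8
```

Call:
apply_moves --pt "0.6 -0.62 -0.1 0 0 0.78 0" --pt "0.56 -0.65 -0.1 0 0 0.78 0" --pt "0.52 -0.69 -0.1 0 0 0.78 0" --pt "0.48 -0.72 -0.1 0 0 0.78 0" --pt "0 0 0 0 0 0 0" --pt "0 0 0 0 0 0 0"

```text
time: 22.12
tool_pos: [482.1, -24.9, 220.2]
tcp_rot: [180.0, 0.0, 14.0]
ft_force: [-0.6, 0.3, -3.4]
finger_gap: 9.6
grip_force: 59.1
```

```bash
cat > pal.py <<'E'
from h import *
s=sense(); r=np.radians(13.8); M=np.array([[np.cos(r),np.sin(r)],[-np.sin(r),np.cos(r)]])
print("pallet TCP",(M@(s["tool_pos"][:2]-[536.1,-48.4])).round(1),"z",s["tool_pos"][2].round(1),"rot",s["tcp_rot"].round(2),"F pallet",(M@s["ft_force"][:2]).round(1),s["ft_force"][2].round(1),"t",s["time"])
E
python3 pal.py
```

```text
pallet TCP [-46.8  35.7] z 220.2 rot [1.800e+02 4.000e-02 1.399e+01] F pallet [-0.5  0.4] -3.4 t 22.125
```

Call:
apply_moves --pt "0.03 0.03 0.7 0 0 0.04 0" --pt "0 0 0.7 0 0 0 0" --pt "0 0 0.7 0 0 0 0" --pt "0 0 0.7 0 0 0 0" --pt "0 0 0.7 0 0 0 0" --pt "0 0 0 0 0 0 0" --pt "0 0 0 0 0 0 0"

```text
time: 23.0
tool_pos: [483.9, -25.9, 116.2]
tcp_rot: [180.0, -0.0, 13.7]
ft_force: [0.4, -0.4, -2.9]
finger_gap: 9.4
grip_force: 58.9
```

Call:
apply_moves --pt "0 0 0.06 0 0 0 0" --pt "0 0 0.02 0 0 0 0" --pt "0 0 0 0 0 0 0"

```text
time: 23.38
tool_pos: [483.8, -25.3, 113.3]
tcp_rot: [180.0, -0.0, 13.7]
ft_force: [-0.1, 0.3, -3.6]
finger_gap: 9.4
grip_force: 59.0
```

```bash
python3 pal.py
```

```text
pallet TCP [-45.3  34.9] z 113.3 rot [ 1.7999e+02 -3.0000e-02  1.3740e+01] F pallet [-0.1  0.4] -3.6 t 23.375
```

Call:
apply_moves --pt "0 0 0.06 0 0 0 0" --pt "0 0 0.02 0 0 0 0" --pt "0 0 0 0 0 0 0"

```text
time: 23.75
tool_pos: [483.5, -25.3, 110.4]
tcp_rot: [-180.0, 0.0, 13.7]
ft_force: [-0.1, -0.2, -4.1]
finger_gap: 9.3
grip_force: 59.0
```

Call:
apply_moves --pt "0 0 0.03 0 0 0 0" --pt "0 0 0 0 0 0 0"

```text
time: 24.0
tool_pos: [483.7, -25.3, 110.0]
tcp_rot: [180.0, -0.0, 13.7]
ft_force: [-1.9, 0.9, 0.5]
finger_gap: 9.4
grip_force: 59.6
```

Call:
apply_moves --pt "-0.05 0.05 0 0 0 0 0" --pt "-0.05 0.05 0 0 0 0 0" --pt "0 0 0 0 0 0 0"

```text
time: 24.38
tool_pos: [481.8, -29.2, 110.0]
tcp_rot: [180.0, -0.1, 13.7]
ft_force: [1.4, 0.4, 0.6]
finger_gap: 9.1
grip_force: 59.7
```

Call:
apply_moves --pt "-0.05 0 0 0 0 0 0" --pt "0 0 0 0 0 0 0"

```text
time: 24.62
tool_pos: [480.3, -29.6, 110.0]
tcp_rot: [180.0, -0.0, 13.7]
ft_force: [2.4, -0.3, 2.0]
finger_gap: 9.5
grip_force: 59.9
```

```bash
python3 pal.py
```

```text
pallet TCP [-49.7  31.6] z 110.0 rot [ 1.7996e+02 -4.0000e-02  1.3730e+01] F pallet [ 2.3 -0.9] 2.0 t 24.625
```

Call:
apply_moves --pt "-0.03 0.05 -0.01 0 0 0 0" --pt "0 0 0 0 0 0 0"

```text
time: 24.88
tool_pos: [480.0, -30.2, 110.3]
tcp_rot: [-179.9, -0.1, 13.8]
ft_force: [4.2, 6.2, 0.9]
finger_gap: 9.4
grip_force: 59.8
```

```bash
python3 pal.py
```

```text
pallet TCP [-50.1  31.1] z 110.3 rot [-1.7993e+02 -1.1000e-01  1.3760e+01] F pallet [5.6 5. ] 0.9 t 24.875
```

Call:
apply_moves --pt "-0.04 0.04 0 0 0 0 0" --pt "0 0 0 0 0 0 0"

```text
time: 25.12
tool_pos: [479.9, -30.8, 110.5]
tcp_rot: [-179.9, -0.2, 13.8]
ft_force: [7.6, 9.5, -0.9]
finger_gap: 9.5
grip_force: 59.6
```

```bash
python3 pal.py
```

```text
pallet TCP [-50.4  30.5] z 110.5 rot [-179.88   -0.22   13.77] F pallet [9.6 7.4] -0.9 t 25.125
```

Call:
apply_moves --pt "0.03 -0.02 0.02 0 0 0 0" --pt "0 0 0 0 0 0 0" --pt "0 0 0 0 0 0 0.3" --pt "0 0 0 0 0 0 0.5" --pt "0 0 0 0 0 0 0.5" --pt "0 0 -0.4 0 0 0 0.5" --pt "0 0 -1 0 0 0 0.5" --pt "0 0 -1 0 0 0 0.5"

```text
time: 26.12
tool_pos: [479.1, -31.7, 182.8]
tcp_rot: [180.0, 0.0, 13.7]
ft_force: [0.0, -0.5, -0.4]
finger_gap: 43.0
grip_force: 0.0
```

Call:
apply_moves --pt "0 0 -1 0 0 0 0.5" --pt "0 0 -1 0 0 0 0.5" --pt "0 0 0 0 0 0 0.5"

```text
time: 26.5
tool_pos: [481.0, -32.0, 245.3]
tcp_rot: [179.9, -0.3, 13.7]
ft_force: [-0.3, -0.6, 0.7]
finger_gap: 43.2
grip_force: 0.0
```

```bash
python3 snap.py p3; python3 -c "
from h import *
r=np.radians(107);print(np.array([556,307])-69*np.array([np.cos(r),np.sin(r)]))"; python3 plan.py 576 241 245 107
```

```text
26.5 [481.  -32.  245.3] [179.85  -0.32  13.73] [-0.25 -0.57  0.67]
[576.17364763 241.01497184]
n 21 az -0.969 j6end~ 6
[0.25, -0.38, -0.0]
[0.28, -0.36, -0.0]
[0.31, -0.34, -0.0]
[0.33, -0.32, -0.0]
[0.36, -0.29, -0.0]
[0.38, -0.26, -0.0]
[0.4, -0.23, -0.0]
[0.41, -0.2, -0.0]
[0.43, -0.17, -0.0]
[0.44, -0.13, -0.0]
[0.45, -0.1, -0.0]
[0.45, -0.06, -0.0]
[0.46, -0.03, -0.0]
[0.46, 0.01, -0.0]
[0.46, 0.04, -0.0]
[0.45, 0.08, -0.0]
[0.45, 0.11, -0.0]
[0.44, 0.15, -0.0]
[0.42, 0.18, -0.0]
[0.41, 0.21, -0.0]
[0.39, 0.24, -0.0]
```

Call:
apply_moves --pt "0.25 -0.38 0 0 0 -0.97 0.5" --pt "0.28 -0.36 0 0 0 -0.97 0.5" --pt "0.31 -0.34 0 0 0 -0.97 0.5" --pt "0.33 -0.32 0 0 0 -0.97 0.5" --pt "0.36 -0.29 0 0 0 -0.97 0.5" --pt "0.38 -0.26 0 0 0 -0.97 0.5" --pt "0.4 -0.23 0 0 0 -0.97 0.5" --pt "0.41 -0.2 0 0 0 -0.97 0.5"

```text
time: 27.55
tool_pos: [515.4, 72.5, 240.0]
tcp_rot: [-179.9, 0.1, 49.5]
ft_force: [0.6, -0.0, -0.6]
finger_gap: 43.0
grip_force: 0.0
```

Call:
apply_moves --pt "0.43 -0.17 0 0 0 -0.97 0.5" --pt "0.44 -0.13 0 0 0 -0.97 0.5" --pt "0.45 -0.1 0 0 0 -0.97 0.5" --pt "0.45 -0.06 0 0 0 -0.97 0.5" --pt "0.46 -0.03 0 0 0 -0.97 0.5" --pt "0.46 0.01 0 0 0 -0.97 0.5" --pt "0.46 0.04 0 0 0 -0.97 0.5" --pt "0.45 0.08 0 0 0 -0.97 0.5"

```text
time: 28.55
tool_pos: [552.1, 176.3, 239.9]
tcp_rot: [-179.9, 0.0, 85.0]
ft_force: [-0.0, 0.1, -1.2]
finger_gap: 42.6
grip_force: 0.0
```

Call:
apply_moves --pt "0.45 0.11 0 0 0 -0.97 0.5" --pt "0.44 0.15 0 0 0 -0.97 0.5" --pt "0.42 0.18 0 0 0 -0.97 0.5" --pt "0.41 0.21 0 0 0 -0.97 0.5" --pt "0.39 0.24 0 0 0 -0.97 0.5" --pt "0 0 0 0 0 0 0.5" --pt "0 0 0 0 0 0 0.5"

```text
time: 29.42
tool_pos: [574.9, 240.9, 240.5]
tcp_rot: [-179.9, 0.0, 107.0]
ft_force: [0.6, 0.3, -0.0]
finger_gap: 42.6
grip_force: 0.0
```

```bash
python3 snap.py a1; python3 tray.py a1
```

```text
29.425 [574.9 240.9 240.5] [-1.7991e+02  2.0000e-02  1.0701e+02] [ 0.64  0.28 -0.04]
a1 35 [617.3  45.5] [np.float64(48.3), np.float64(113.4)] 21.3 [243. 330.]
a1 35 [557.6 309.3] [np.float64(61.8), np.float64(103.1)] 16.8 [259.  91.]
a1 35 [395.4 304.2] [np.float64(63.9), np.float64(91.1)] 2.9 [89. 46.]
a1 45 [615.4  53.3] [np.float64(46.8), np.float64(110.0)] 21.2 [243. 330.]
a1 45 [557.5 309.2] [np.float64(59.9), np.float64(100.0)] 16.8 [259.  91.]
a1 45 [400.2 304.2] [np.float64(62.0), np.float64(88.4)] 2.9 [89. 46.]
a1 55 [613.5  61.1] [np.float64(45.4), np.float64(106.6)] 21.3 [243. 330.]
a1 55 [557.4 309.1] [np.float64(58.1), np.float64(96.9)] 16.8 [259.  91.]
a1 55 [404.9 304.3] [np.float64(60.1), np.float64(85.7)] 2.9 [89. 46.]
```

View pics/p3.png

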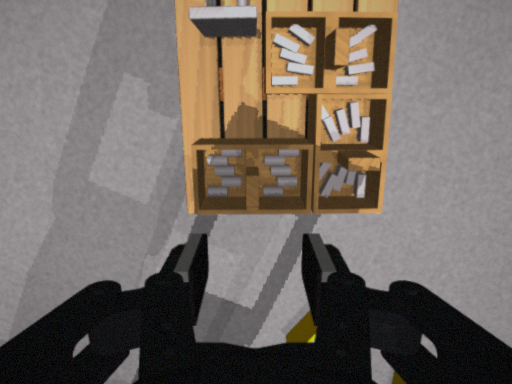

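p3 shows D at (192–313,145–212), square against A and the fence x=-80. Tray a measures 59.9×100 at z=45, centre (557.5,309.2), angle 16.8°. Picking it.

Call:
apply_moves --pt "0.58 0.03 0.8 0 0 0.04 0.5" --pt "0.59 0.03 0.8 0 0 0 0.5" --pt "0.59 0.03 0.8 0 0 0 0.5" --pt "0.59 0.03 0.8 0 0 0 0.5" --pt "0 0 0 0 0 0 0.5" --pt "0 0 0 0 0 0 0.5"

```text
time: 30.22
tool_pos: [558.8, 309.3, 146.4]
tcp_rot: [179.9, 0.0, 106.9]
ft_force: [0.5, -0.4, -0.4]
finger_gap: 42.6
grip_force: 0.0
```

```bash
python3 snap.py a2; python3 tray.py a2|grep " 45 "; python3 plan.py 557.5 309.2 56 106.8
```

```text
30.225 [558.8 309.3 146.4] [1.7995e+02 2.0000e-02 1.0688e+02] [ 0.5  -0.45 -0.43]
a2 45 [556.5 312.4] [np.float64(65.8), np.float64(99.8)] 16.8 [253. 189.]
a2 45 [411.  306.7] [np.float64(64.9), np.float64(73.4)] 3.6 [ 48. 134.]
n 4 az 0.004 j6end~ 12
[0.0, -0.01, 0.76]
[0.0, -0.01, 0.76]
[0.0, -0.01, 0.76]
[0.0, -0.01, 0.76]
```

Call:
apply_moves --pt "0 -0.03 0.76 0 0 0 0.5" --pt "0 -0.01 0.76 0 0 0 0.5" --pt "0 0 0.75 0 0 0 0.5" --pt "0 0 0.75 0 0 0 0.5" --pt "0 0 0 0 0 0 0.5" --pt "0 0 0 0 0 0 0" --pt "0 0 0 0 0 0 0" --pt "0 0 0 0 0 0 0" --grip_force 80

```text
time: 31.28
tool_pos: [558.5, 310.0, 57.0]
tcp_rot: [179.8, -0.0, 106.9]
ft_force: [0.2, -1.3, 6.5]
finger_gap: 9.7
grip_force: 78.9
```

Call:
apply_moves --pt "0 0 0 0 0 0 0" --pt "0 0 0 0 0 0 0"

```text
time: 31.52
tool_pos: [558.5, 310.0, 56.9]
tcp_rot: [179.8, -0.0, 106.9]
ft_force: [0.2, -1.3, 6.7]
finger_gap: 9.0
grip_force: 78.9
```

```bash
python3 plan.py 538.7 4 215 103.8 12 558 309 161 106.8
```

```text
n 12 az 0.055 j6end~ -13
[-0.8, -0.3, -0.15]
[-0.8, -0.29, -0.15]
[-0.8, -0.29, -0.15]
[-0.8, -0.29, -0.15]
[-0.8, -0.28, -0.15]
[-0.8, -0.28, -0.15]
[-0.8, -0.28, -0.15]
[-0.8, -0.27, -0.15]
[-0.81, -0.27, -0.15]
[-0.81, -0.26, -0.15]
[-0.81, -0.26, -0.15]
[-0.81, -0.26, -0.15]
```

Call:
apply_moves --pt "0 0 -0.3 0 0 0 0" --pt "0 0 -0.8 0 0 0 0" --pt "0 0 -0.8 0 0 0 0" --pt "0 0 -0.8 0 0 0 0" --pt "0 0 -0.8 0 0 0 0"

```text
time: 32.15
tool_pos: [556.5, 309.5, 160.4]
tcp_rot: [-179.9, 0.0, 106.9]
ft_force: [-0.8, 0.3, -3.7]
finger_gap: 9.2
grip_force: 78.0
```

Call:
apply_moves --pt "-0.8 -0.3 -0.15 0 0 0.06 0" --pt "-0.8 -0.29 -0.15 0 0 0.06 0" --pt "-0.8 -0.29 -0.15 0 0 0.06 0" --pt "-0.8 -0.29 -0.15 0 0 0.06 0" --pt "-0.8 -0.28 -0.15 0 0 0.06 0" --pt "-0.8 -0.28 -0.15 0 0 0.06 0" --pt "-0.8 -0.28 -0.15 0 0 0.06 0" --pt "-0.8 -0.27 -0.15 0 0 0.06 0"

```text
time: 33.15
tool_pos: [543.5, 105.4, 195.9]
tcp_rot: [-180.0, -0.0, 104.7]
ft_force: [0.9, 0.3, -3.3]
finger_gap: 8.9
grip_force: 78.1
```

Call:
apply_moves --pt "-0.81 -0.27 -0.15 0 0 0.06 0" --pt "-0.81 -0.26 -0.15 0 0 0.06 0" --pt "-0.81 -0.26 -0.15 0 0 0.06 0" --pt "-0.81 -0.26 -0.15 0 0 0.06 0" --pt "0 0 0 0 0 0 0" --pt "0 0 0 0 0 0 0"

```text
time: 33.9
tool_pos: [537.3, 4.5, 213.7]
tcp_rot: [-180.0, -0.0, 103.6]
ft_force: [0.8, -0.3, -2.6]
finger_gap: 8.7
grip_force: 78.2
```

```bash
python3 pal.py
```

```text
pallet TCP [13.8 51.1] z 213.7 rot [-1.7998e+02 -3.0000e-02  1.0361e+02] F pallet [ 0.7 -0.5] -2.6 t 33.9
```

Call:
apply_moves --pt "0.11 0.03 0.4 0 0 -0.04 0" --pt "0 0 0.6 0 0 0 0" --pt "0 0 0.62 0 0 0 0" --pt "0 0 0 0 0 0 0" --pt "0 0 0 0 0 0 0"

```text
time: 34.52
tool_pos: [537.7, 7.6, 165.1]
tcp_rot: [-180.0, -0.0, 103.8]
ft_force: [0.2, 0.8, -2.5]
finger_gap: 9.1
grip_force: 78.2
```

```bash
python3 pal.py
```

```text
pallet TCP [14.9 54. ] z 165.1 rot [-179.97   -0.    103.81] F pallet [0.3 0.7] -2.5 t 34.525
```

Call:
apply_moves --pt "0 0.16 0 0 0 0 0" --pt "0 0.16 0 0 0 0 0" --pt "0 0 0 0 0 0 0" --pt "0 0 0 0 0 0 0"

```text
time: 35.02
tool_pos: [546.9, 9.8, 165.3]
tcp_rot: [-180.0, 0.0, 103.8]
ft_force: [-4.5, -0.8, -0.4]
finger_gap: 9.0
grip_force: 78.7
```

```bash
python3 pal.py
```

```text
pallet TCP [24.4 53.9] z 165.3 rot [-1.7997e+02  1.0000e-02  1.0381e+02] F pallet [-4.5  0.3] -0.4 t 35.025
```

Call:
apply_moves --pt "0 0.17 0 0 0 0 0" --pt "0 0.17 0 0 0 0 0" --pt "0 0 0 0 0 0 0" --pt "0 0 0 0 0 0 0"

```text
time: 35.52
tool_pos: [556.3, 12.2, 165.1]
tcp_rot: [-179.9, -0.0, 103.8]
ft_force: [-5.7, -2.8, 0.0]
finger_gap: 9.2
grip_force: 79.1
```

```bash
python3 pal.py; python3 snap.py g1
```

```text
pallet TCP [34.1 54. ] z 165.1 rot [-1.7991e+02 -1.0000e-02  1.0381e+02] F pallet [-6.2 -1.3] 0.0 t 35.525
35.525 [556.3  12.2 165.1] [-1.7991e+02 -1.0000e-02  1.0381e+02] [-5.68 -2.78  0.04]
```

View pics/g1.png

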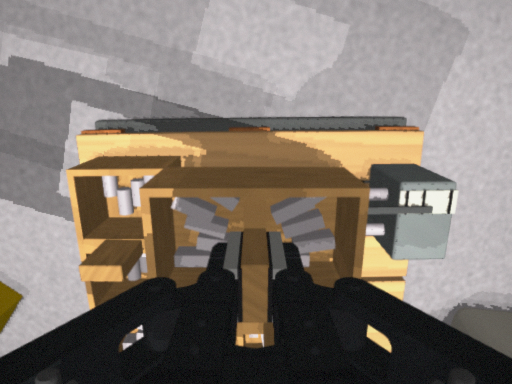

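g1 shows the tray level above C, the gate pushed back toward its housing (420,210), and D at left. Lower carefully past the rims first.

Call:
apply_moves --pt "0 0 0.22 0 0 0 0" --pt "0 0 0.2 0 0 0 0" --pt "0 0 0 0 0 0 0"

```text
time: 35.95
tool_pos: [555.7, 12.3, 151.5]
tcp_rot: [-179.8, -0.0, 103.8]
ft_force: [-7.0, -2.0, -3.5]
finger_gap: 9.0
grip_force: 78.3
```

```bash
python3 pal.py
```

```text
pallet TCP [33.5 54.3] z 151.5 rot [-1.7983e+02 -4.0000e-02  1.0381e+02] F pallet [-7.2 -0.3] -3.5 t 35.95
```

Call:
apply_moves --pt "0 0 0.25 0 0 0 0" --pt "0 0 0.3 0 0 0 0" --pt "0 0 0.3 0 0 0 0" --pt "0 0 0.25 0 0 0 0" --pt "0 0 0 0 0 0 0" --pt "0 0 0 0 0 0 0"

```text
time: 36.7
tool_pos: [555.2, 12.2, 118.2]
tcp_rot: [-179.8, -0.0, 103.8]
ft_force: [-6.1, -1.6, -4.8]
finger_gap: 9.3
grip_force: 78.1
```

```bash
python3 pal.py
```

```text
pallet TCP [33.  54.3] z 118.2 rot [-1.7978e+02 -5.0000e-02  1.0381e+02] F pallet [-6.3 -0.1] -4.8 t 36.7
```

Call:
apply_moves --pt "0 0 0.06 0 0 0 0" --pt "0 0 0.03 0 0 0 0" --pt "0 0 0 0 0 0 0"

```text
time: 37.08
tool_pos: [556.1, 12.3, 116.5]
tcp_rot: [-179.9, -0.0, 103.8]
ft_force: [-6.1, -1.3, -0.2]
finger_gap: 9.1
grip_force: 79.0
```

```bash
python3 pal.py
```

```text
pallet TCP [33.9 54.2] z 116.5 rot [-1.7989e+02 -3.0000e-02  1.0381e+02] F pallet [-6.2  0.2] -0.2 t 37.075
```

Call:
apply_moves --pt "0 0 0.04 0 0 0 0" --pt "0 0 0 0 0 0 0"

```text
time: 37.33
tool_pos: [556.1, 12.3, 115.4]
tcp_rot: [-179.9, -0.0, 103.8]
ft_force: [-7.5, -2.5, 0.6]
finger_gap: 9.0
grip_force: 79.1
```

```bash
python3 pal.py; python3 snap.py g2
```

```text
pallet TCP [33.9 54.2] z 115.4 rot [-1.7990e+02 -2.0000e-02  1.0381e+02] F pallet [-7.9 -0.6] 0.6 t 37.325
37.325 [556.1  12.3 115.4] [-1.7990e+02 -2.0000e-02  1.0381e+02] [-7.52 -2.48  0.56]
```

Call:
apply_moves --pt "0 0 0.05 0 0 0 0" --pt "0 0 0 0 0 0 0"

```text
time: 37.62
tool_pos: [556.1, 12.3, 113.9]
tcp_rot: [-179.9, -0.0, 103.8]
ft_force: [-7.0, -1.8, 0.1]
finger_gap: 9.3
grip_force: 79.1
```

Call:
apply_moves --pt "0 0 0.05 0 0 0 0" --pt "0 0 0 0 0 0 0"

```text
time: 37.88
tool_pos: [556.1, 12.2, 112.4]
tcp_rot: [-179.9, -0.0, 103.8]
ft_force: [-5.9, -1.4, 1.1]
finger_gap: 9.3
grip_force: 79.1
```

Friction from the gate only. Continue down to the deck (~110.4).

Call:
apply_moves --pt "0 0 0.05 0 0 0 0" --pt "0 0 0 0 0 0 0"

```text
time: 38.12
tool_pos: [556.1, 12.2, 110.9]
tcp_rot: [-179.9, -0.0, 103.8]
ft_force: [-6.7, -0.4, -0.6]
finger_gap: 9.1
grip_force: 79.1
```

Call:
apply_moves --pt "0 0 0.03 0 0 0 0" --pt "0 0 0 0 0 0 0"

```text
time: 38.38
tool_pos: [556.3, 12.2, 110.4]
tcp_rot: [-179.9, -0.0, 103.8]
ft_force: [-8.4, -1.4, 3.2]
finger_gap: 9.3
grip_force: 79.3
```

```bash
python3 pal.py
```

```text
pallet TCP [34. 54.] z 110.4 rot [-1.7992e+02 -1.0000e-02  1.0381e+02] F pallet [-8.5  0.7] 3.2 t 38.375
```

Call:
apply_moves --pt "-0.05 -0.04 -0.01 0 0 0 0" --pt "-0.05 -0.04 0 0 0 0 0" --pt "0 0 0 0 0 0 0"

```text
time: 38.75
tool_pos: [554.7, 9.8, 110.5]
tcp_rot: [-179.9, -0.1, 103.8]
ft_force: [-7.3, 2.5, 1.2]
finger_gap: 8.9
grip_force: 79.1
```

```bash
python3 pal.py
```

```text
pallet TCP [31.9 52.1] z 110.5 rot [-1.7995e+02 -1.0000e-01  1.0385e+02] F pallet [-6.5  4.2] 1.2 t 38.75
```

Call:
apply_moves --pt "-0.04 -0.03 0 0 0 0 0" --pt "0 0 0 0 0 0 0"

```text
time: 39.0
tool_pos: [554.1, 8.5, 110.4]
tcp_rot: [-180.0, -0.1, 103.9]
ft_force: [-6.3, 2.9, 0.6]
finger_gap: 9.2
grip_force: 79.1
```

```bash
python3 pal.py
```

```text
pallet TCP [31. 51.] z 110.4 rot [-1.7995e+02 -1.1000e-01  1.0385e+02] F pallet [-5.4  4.3] 0.6 t 39.0
```

Call:
apply_moves --pt "-0.04 -0.03 0 0 0 0 0" --pt "0 0 0 0 0 0 0"

```text
time: 39.25
tool_pos: [554.0, 7.8, 110.5]
tcp_rot: [180.0, -0.2, 103.8]
ft_force: [-2.8, 6.6, -0.9]
finger_gap: 9.3
grip_force: 78.8
```

```bash
python3 pal.py
```

```text
pallet TCP [30.8 50.3] z 110.5 rot [ 1.7997e+02 -1.5000e-01  1.0385e+02] F pallet [-1.2  7.1] -0.9 t 39.25
```

Call:
apply_moves --pt "-0.03 -0.03 0 0 0 0 0" --pt "0 0 0 0 0 0 0"

```text
time: 39.5
tool_pos: [554.0, 7.3, 110.6]
tcp_rot: [179.9, -0.2, 103.9]
ft_force: [0.7, 9.3, -3.0]
finger_gap: 8.9
grip_force: 78.6
```

```bash
python3 pal.py
```

```text
pallet TCP [30.7 49.8] z 110.6 rot [179.86  -0.19 103.85] F pallet [2.9 8.9] -3.0 t 39.5
```

Call:
apply_moves --pt "-0.03 0 0.02 0 0 0 0" --pt "0 0 0 0 0 0 0"

```text
time: 39.75
tool_pos: [554.2, 6.9, 110.6]
tcp_rot: [179.9, -0.2, 103.9]
ft_force: [-2.4, 10.9, 1.5]
finger_gap: 9.7
grip_force: 79.6
```

```bash
python3 pal.py
```

```text
pallet TCP [30.7 49.4] z 110.6 rot [179.87  -0.22 103.87] F pallet [ 0.3 11.2] 1.5 t 39.75
```

Call:
apply_moves --pt "0.03 0 0 0 0 0 0" --pt "0 0 0 0 0 0 0" --pt "0 0 0 0 0 0 0.3" --pt "0 0 0 0 0 0 0.5" --pt "0 0 0 0 0 0 0.5" --pt "0 0 -0.4 0 0 0 0.5" --pt "0 0 -1 0 0 0 0.5" --pt "0 0 -1 0 0 0 0.5"

```text
time: 40.75
tool_pos: [553.5, 4.9, 183.6]
tcp_rot: [180.0, 0.0, 103.8]
ft_force: [0.3, -1.0, 0.3]
finger_gap: 42.8
grip_force: 0.0
```

Call:
apply_moves --pt "0 0 -1 0 0 0 0.5" --pt "0 0 -1 0 0 0 0.5" --pt "0.5 0 -1 0 0 0 0.5" --pt "-0.6 0 -0.3 0 0 0 0.5" --pt "0 0 0 0 0 0 0.5" --pt "0 0 0 0 0 0 0.5"

```text
time: 41.5
tool_pos: [553.7, 1.7, 279.7]
tcp_rot: [-179.9, -0.0, 103.8]
ft_force: [0.2, 0.3, -0.9]
finger_gap: 42.3
grip_force: 0.0
```

```bash
python3 snap.py f1
python3 - <<'E'
import cv2,numpy as np
from h import *
a=cv2.imread("pics/f1.png"); t=snapshot("top")[:,:,::-1]; s=snapshot("scene")[:,:,::-1]
o=np.zeros((600,800,3),np.uint8)
o[:360,:480]=cv2.resize(a[:240,100:420],(480,360),interpolation=cv2.INTER_CUBIC)
o[:360,480:800]=cv2.resize(s[165:290,185:296],(320,360),interpolation=cv2.INTER_CUBIC)
o[360:600,:320]=cv2.resize(t[:,:],(320,240))
o[360:600,320:800]=cv2.resize(t[105:215,155:375],(480,240),interpolation=cv2.INTER_CUBIC)
cv2.imwrite("pics/f.png",o)
E
```

```text
41.5 [553.7   1.7 279.7] [-1.7989e+02 -4.0000e-02  1.0375e+02] [ 0.18  0.25 -0.91]
```

View pics/f.png

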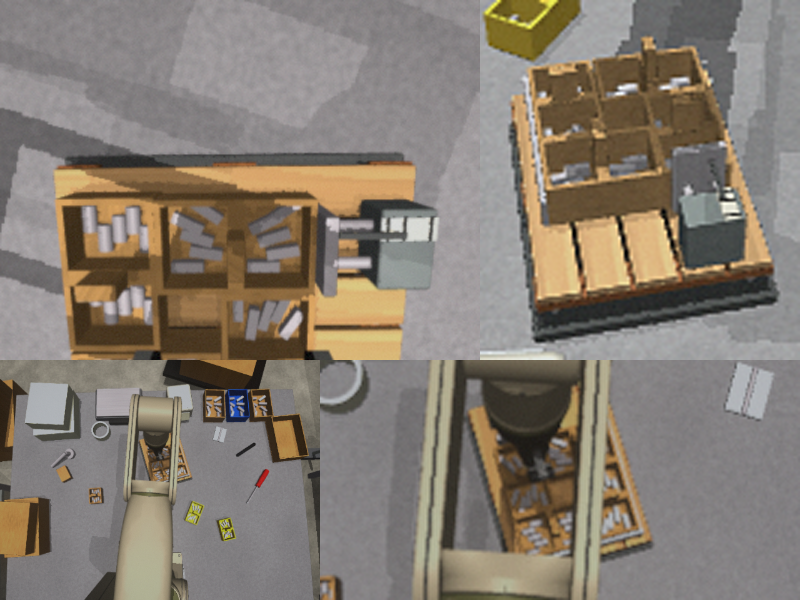

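```bash
python3 -c "
from bench import *
print(hand_in())"
```

```text
the job is handed in; nothing more can be done
None
```

I handed the job in at about 42 s with all three trays set flat and snug in the pinwheel and the gate pressing on tray C; no verdict came back, the gate's mark was judged only by eye, and I viewed 12 pictures against the limit of 10.

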